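# Zero the kitchen scale, then lift the trug off and hold it level

### The job

Weigh the trug by taking it off the scale: while the trug still stands on the pan, take the stylus from its stand and use it to press the scale's small recessed zero button all the way down, then put the stylus back in its stand, fully seated, and let go of it. Then grip the wooden trug by its bar handle, lift it straight up off the scale with the lemon and garlic in it and hold it level and still about 10 cm above the pan; finish while holding it there. Do not knock the jars or the mug about.

Things in the scene. Friction and masses are not known exactly. Their poses are not given: they have to be found in the camera images.
- scale: White digital kitchen scale, fixed to the table, 220 x 200 mm and 30 mm high. Origin: centre of its underside. Its x axis points from the control panel edge (the edge nearer the robot) to the back, y to its left, z up. The front 70 mm is the control panel, top 24 mm above the table, with a dark display on its right (-y) half and the zero button's hole on its left (+y) half; behind it lies the rectangular steel pan, 146 x 190 mm, top 30 mm above the table.
- pan (a point): Centre of the top of the scale's pan, 35 mm behind the scale's origin, 30 mm above the table.
- button_hole (a point): Centre of the mouth of the round hole in the scale's panel (14 mm wide, 85 mm in front of and 45 mm to the left of the scale's origin, level with the panel's top, 24 mm above the table). The zero button's black top, 11.6 mm wide, lies 5 mm down in this hole, so only a thin tool reaches it.
- zero_button (a joint): Travel of the spring-loaded zero button in m: 0 at rest, 0.003 fully down. It starts to move at about 1 N, is fully down at about 4 N and springs back when let go.
- stylus: Upright stylus, 165 mm long in all: black round handle 16 mm in diameter and 100 mm long on a steel collar 26 mm in diameter and 5 mm thick, with a thin steel pin, 6 mm in diameter with a round end, reaching 60 mm below the collar. Weighs about 0.06 kg. Origin: on the axis at the collar's underside (where the pin begins); z points along the handle, up. It starts standing in the stand, the collar resting on the stand's top.
- stylus_tip (a point): The round lower end of the stylus's pin, 60 mm below the stylus's origin.
- stylus_grip (a point): Point on the axis of the stylus's handle, 65 mm above its origin, good to grip from any side.
- stand: Dark wooden block that holds the stylus, fixed to the table, 64 x 64 mm and 70 mm high, left or right of the scale. Origin: centre of its underside, z up.
- stand_hole (a point): Centre of the mouth of the round upright hole in the stand's top, 70 mm above the table: 14 mm wide with a 3 mm chamfer, 66 mm deep. The stylus is fully seated when its collar rests on the stand's top here (stylus origin at this point).
- trug: Light wooden carrying trug (open box with a handle) standing on the scale's pan: box 100 mm (its x) by 176 mm (its y), walls 45 mm high and 5 mm thick, divided in the middle into two compartments, with an upright at each y end carrying a bar handle that runs along its y axis, above the box. Weighs about 0.25 kg empty, 0.3 to 0.6 kg with its contents; the loads at the two ends differ somewhat. Origin: centre of its underside, z up.
- trug_grip (a point): Middle of the trug's bar handle, 122 mm above the trug's underside. The bar is 14 mm wide (along the trug's x), 16 mm high and 154 mm clear between the uprights.
- lemon: Yellow lemon, 78 x 55 x 56 mm, loose in the trug's +y compartment. Origin: its underside when lying as at the start.
- garlic: Bulb of garlic, 60 mm across, 59 mm high, loose in the trug's -y compartment. Origin: its underside.
- jar: Bystander: glass jar with a dark lid, 65 mm in diameter, 86 mm high, loose, on the side of the scale away from the stand. Origin: centre of its underside.
- mug: Bystander: two-tone mug, 105 mm high, about 90 x 122 mm with its handle, loose, behind the scale. Origin: under the middle of mug and handle.
- spice_jar: Bystander: slim spice jar with a dark cap, 40 mm in diameter, 105 mm high, loose, behind the scale. Origin: centre of its underside.
Things that resemble listed ones, but are neither listed nor needed, are in the scene too. Several things have the shape of the stylus; the one meant has the colours described above.

How it is judged:
On the way, in this order (a step that is already met when the one before it is completed fails the run):
1. the zero button is pressed at least 2.2 mm down by the stylus while the trug stands on the pan (value of joint zero_button above 0.0022 m and contact force between stylus and scale above 0.5 N and z of trug in the frame of scale below 0.034 m), for 0.1 s.
2. the stylus is back in its stand, fully seated, and let go, the trug still on the pan (horizontal distance between stylus and stand_hole below 0.008 m and z of stylus in the frame of stand_hole between -0.004 and 0.004 m and angle between stylus's own z axis and vertical below 0.12 rad and contact force between the fingers and stylus below 0.05 N and linear speed of stylus below 0.02 m/s and z of trug in the frame of scale below 0.034 m), for 0.2 s.
At the end, for the whole second after the job is handed in: Gripped trug 60-170 mm above the pan, within 80 mm sideways of its centre, off the scale, level to 0.12 rad, still (20 mm/s, 0.15 rad/s), lemon and garlic in their compartments; stylus let go in its stand: within 8 mm of the hole, collar within 4 mm of the top, upright to 0.12 rad (z of trug in the frame of pan between 0.06 and 0.17 m and horizontal distance between trug and pan below 0.08 m and angle between each of trug, stylus's own z axis and vertical below 0.12 rad and linear speed of trug below 0.02 m/s and angular speed of trug below 0.15 rad/s and contact force between the fingers and trug above 1 N and contact force between trug and scale below 0.05 N and z of lemon in the frame of trug between -0.005 and 0.04 m and x of lemon in the frame of trug between -0.05 and 0.05 m and y of lemon in the frame of trug between 0 and 0.088 m and z of garlic in the frame of trug between -0.005 and 0.04 m and x of garlic in the frame of trug between -0.05 and 0.05 m and y of garlic in the frame of trug between -0.088 and 0 m and horizontal distance between stylus and stand_hole below 0.008 m and z of stylus in the frame of stand_hole between -0.004 and 0.004 m and contact force between the fingers and stylus below 0.05 N); the arm keeps its last pose, push and grip.
It fails at once if the jar is knocked more than 30 mm or tipped (distance of jar from where it was at the start of the episode above 0.03 m or angle between jar's own z axis and vertical above 0.5 rad).
It fails at once if the mug is knocked more than 30 mm or tipped (distance of mug from where it was at the start of the episode above 0.03 m or angle between mug's own z axis and vertical above 0.5 rad).
It fails at once if the spice jar is knocked more than 30 mm or tipped (distance of spice_jar from where it was at the start of the episode above 0.03 m or angle between spice_jar's own z axis and vertical above 0.5 rad).
It fails at once if the trug is tipped by more than 0.45 rad (angle between trug's own z axis and vertical above 0.45 rad).
It also fails if it takes over 72 s, if anything falls off the work surface, if the arm or the gripper's body presses on something with over 40 N, if the wrist force passes 120 N, or if a joint passes its speed limit or range.

### The arm

A 7-joint arm with a two-finger parallel gripper is mounted at the origin on a cart in front of the work surface, level with it; the furniture and walls round the work are solid. World frame = base frame: x ahead of the robot, y to its left, z up, the work surface at z = 0. Lengths are in m, angles in rad, forces in N, time in s.
With the tool pointing down it reaches from about 0.4 to 0.875 m from the base axis. Payload 6.5 kg.
Tool frame: the origin (TCP) lies midway between the tips of the shut fingers; the grasp point (between the pads) lies 19 mm behind it; z points along the fingers, y is the line along which they close (so a half turn about z gives the same grasp; the last joint's range is limited). The gripper opens to 88 mm and grips with 3 to 60 N. Pads are 18 mm wide; open, the fingers measure 123 mm over their backs; the gripper's body (75 mm by 187 mm) begins 45 mm behind the grasp point.
Start: joints at [1.146, 0.536, -0.004, 1.538, 0.003, 1.067, -0.071], TCP at [0.228, -0.609, 0.215] pointing down, gripper open.
Joint ranges: [-2.7, 2.7], [-0.37, 2.16], [-1.27, 1.26], [0.24, 2.4], [-1.31, 4.45], [0.19, 1.91], [-2.76, 2.76]. Speed limits (rad/s): [2.39, 2.39, 3.14, 3.14, 3.14, 3.14, 3.14].

### API

Orientations are given as a unit quaternion [w, x, y, z].
In Python, from plant import manip gives the robot as it stands.
- The arm moves only by the tool carry_out, never from a script. Its argument "deltas" is a list that holds one entry, the list of rows, each a list of 5 numbers: the opening, from -1 (shut) to 1 (fully open), then the shift along the world's x, y, z in mm, then the turn about the world's z in degrees. In form: [[[grip, dx, dy, dz, twist], ...]]. A call has 1 to 8 rows; each row shifts and turns the commanded pose from where the row before left it; what a row does not reach is not made up. A row lasts 1/12 s, in which the tool goes at most 41.7 mm and 7.16 degrees, less where a joint would pass 70% of its speed; a pose out of reach is approached as far as the arm can. A call with a gripper value outside its range is refused whole. The fingers move at their own pace and stop on an object; "squeeze" is the grip in N (left out, the last holds). Time passes only in rows, so rows that do not move let the fingers close. It gives the time, the measured TCP pose, the force, the opening and the grip force at its end, in the units of the state.
- manip.get_state(): the state, without advancing time (a new reading comes with each control period).
- manip.capture(name): name is "side" or "top" or "wrist"; returns the picture (384x512x3 uint8, red, green, blue); there is no depth.
- manip.camera_params(name): a dict with "K" (3x3 intrinsics, pixels), "dist" ([k1, k2, p1, p2, k3] as OpenCV has them; the pictures are not rectified), "R" (3x3) and "t" (3): a world point X has camera coordinates R X + t; the wrist camera has in their place "tool_from_camera" (4x4, takes a point from camera to tool coordinates, whose origin is the TCP and whose axes are the flange's). Camera axes: x right, y down, z forward; pixel columns grow to the right and rows downward; lengths in m; the calibration is good to about 2 mm. A picture is of the moment at which its call begins: read the wrist's pose just before it. camera_params takes no time and is no camera call.
- manip.job_done(): hands the job in; it is judged then, once.
Trained networks look in the newest picture that a camera, given by its name, has taken for a name from the list of things; names that differ only in an ending like _2 or _b are one class to them, and where a whole thing is asked for, a point or a joint stands for the part that bears it (a point fixed in the world has none). Each returns a list of dicts, best first, with "confidence" (0 to 1); they miss things now and then, are a little off and sometimes report something else, mostly with a low value. They report only what shows in the picture. A call takes as long as a camera call. They do not tell look-alikes from the thing itself.
- manip.trace(thing, camera): "pixels" (384x512 bool, what is visible of it) and "point" ([column, row] in pixels, amid what is visible of it).
The state is a dict: "t": time; "qpos": joint angles; "qd": joint speeds; "joint_efforts": joint torques, N m; "ee_pos": TCP position; "orientation": TCP orientation; "force": force on the tool from outside, world axes, zero at the start; "moment": the same for the moment, N m; "width": opening from 0.0 (shut) to 1.0 (fully open); "grip_force": force on a finger pad.
Only numpy, scipy, OpenCV 4.12 (cv2) and the standard library are available. Lean on these libraries where they do the work, as an engineer would, in place of code of your own. Each camera call takes 0.05 s, during which the arm holds its last target. There are 200 camera calls.

## Working session

There is one attempt and no reset: what is moved stays moved. The work goes in short steps, Python scripts to look and compute and a tool call to move; the robot and the scene stay as the last step left them, time stands still between calls to the robot, and variables do not carry over. Pictures are saved under pics/ and viewed, at most 10 in all, crops included, and the job is handed in when it is done.

Besides the shell and the picture viewer there is one more tool, called after "Emit:" as name(argument=value, ...), one argument or row to a line, values as JSON. carry_out: Moves the arm, as the interface text tells. Its arguments: {"type":"object","properties":{"deltas":{"type":"array","items":{"type":"array","items":{"type":"array","items":{"type":"number"}}}},"squeeze":{"type":"number"}},"required":["deltas"]}

```bash
mkdir -p pics; cat > h.py <<'E'
import numpy as np, cv2
from plant import manip
from scipy.spatial.transform import Rotation as Rn
def cam(name):
    p=manip.camera_params(name); K=np.array(p["K"]);d=np.array(p["dist"])
    if name=="wrist":
        s=manip.get_state();q=s["orientation"];Rt=Rn.from_quat([q[1],q[2],q[3],q[0]]).as_matrix()
        T=np.eye(4);T[:3,:3]=Rt;T[:3,3]=s["ee_pos"];M=np.linalg.inv(T@np.array(p["tool_from_camera"]))
        return K,d,M[:3,:3],M[:3,3]
    return K,d,np.array(p["R"]),np.array(p["t"])
def ray(c,px):
    K,d,R,t=c; u=cv2.undistortPoints(np.array([[px]],float),K,d)[0,0]
    return -R.T@t, R.T@np.array([u[0],u[1],1.])
def atz(c,px,z):
    o,v=ray(c,px); return o+v*(z-o[2])/v[2]
def proj(c,X):
    K,d,R,t=c; return cv2.projectPoints(np.array(X,float).reshape(-1,3),cv2.Rodrigues(R)[0],t,K,d)[0][:,0]
def snap(name,f=None):
    c=cam(name); im=manip.capture(name)
    if f: cv2.imwrite("pics/"+f,cv2.cvtColor(im,cv2.COLOR_RGB2BGR))
    return c,im
E
python3 - <<'E'
from h import *
for n in("top","side"):
    c,im=snap(n,n+"0.png"); print(n,"pos",(-c[2].T@c[3]).round(3))
    for th in("scale","stylus","stand","trug","trug_grip","jar","mug","spice_jar","button_hole","stand_hole","stylus_grip"):
        try:
            for r in manip.trace(th,n)[:4]:
                print(n,th,round(r["confidence"],2),np.round(r["point"],1),int(r["pixels"].sum()),atz(c,r["point"],0.0).round(3))
        except Exception as e: print(th,e)
a=cv2.imread("pics/top0.png");b=cv2.imread("pics/side0.png")
print(manip.get_state()["orientation"],manip.get_state()["t"])
E
```

```text
top pos [5.010e-01 1.000e-03 1.164e+00]
top scale 0.71 [253.4 218.2] 2796 [0.473 0.034 0.   ]
top stylus 0.5 [176.7 264.7] 103 [0.333 0.269 0.   ]
top stylus 0.46 [201.4 231.3] 86 [0.434 0.192 0.   ]
top stylus 0.17 [255.6 184.2] 1696 [0.575 0.027 0.   ]
top stand 0.82 [169.6 231.1] 485 [0.435 0.29  0.   ]
top trug 0.69 [255.6 189. ] 1864 [0.561 0.027 0.   ]
top trug_grip 0.67 [255.2 184.5] 1805 [0.574 0.028 0.   ]
top jar 0.89 [367.7 207.7] 560 [ 0.5   -0.314  0.   ]
top mug 0.58 [215.4 120.3] 876 [0.774 0.149 0.   ]
top mug 0.17 [166.6 234.4] 83 [0.425 0.3   0.   ]
top spice_jar 0.48 [313.8 113.6] 283 [ 0.791 -0.154  0.   ]
top button_hole 0.59 [253.2 218.3] 2955 [0.472 0.035 0.   ]
top stand_hole 0.91 [173.  234.1] 469 [0.426 0.28  0.   ]
top stand_hole 0.23 [251.9 185.7] 1818 [0.571 0.038 0.   ]
top stylus_grip 0.41 [179.7 266.6] 110 [0.327 0.26  0.   ]
top stylus_grip 0.4 [202.2 227.8] 91 [0.445 0.19  0.   ]
top stylus_grip 0.21 [252.1 219.9] 2702 [0.467 0.038 0.   ]
side pos [-0.078  0.035  0.942]
side scale 0.83 [238.4 247.5] 2964 [0.473 0.041 0.   ]
side stylus 0.8 [147.9 278.1] 228 [0.394 0.274 0.   ]
side stylus 0.79 [178.1 240.1] 216 [0.504 0.202 0.   ]
side stylus 0.47 [135.6 249.7] 247 [0.479 0.315 0.   ]
side stand 0.56 [147.1 259.2] 630 [0.449 0.281 0.   ]
side trug 0.61 [243.6 204.3] 2478 [ 0.614  0.021 -0.   ]
side trug 0.16 [223.4 207. ] 407 [0.608 0.079 0.   ]
side jar 0.89 [368.9 227. ] 796 [ 0.518 -0.322  0.   ]
side spice_jar 0.77 [297.  152.2] 420 [ 0.81  -0.156  0.   ]
side stand_hole 0.96 [151.1 256.8] 706 [0.456 0.271 0.   ]
side stylus_grip 0.75 [146.6 278.1] 240 [0.394 0.277 0.   ]
side stylus_grip 0.74 [181.1 240.8] 228 [0.501 0.194 0.   ]
side stylus_grip 0.61 [137.6 243.6] 261 [0.498 0.311 0.   ]
[-5.13913172e-06  9.83944192e-01  1.78476402e-01 -2.03535082e-05] 1.2
```

View pics/top0.png

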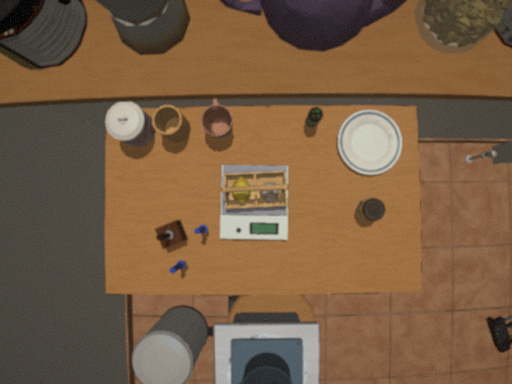

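View pics/side0.png

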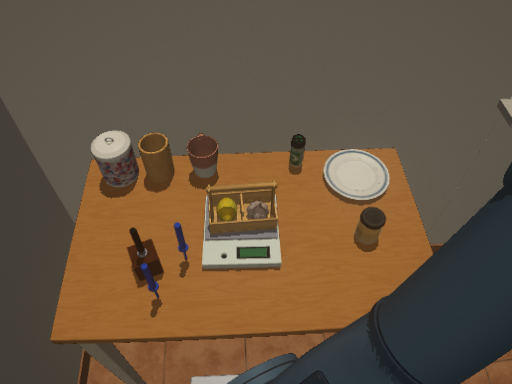

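The top view shows the scale at about (254,203), with the button hole at (238,230). The stand is at (172,235) with the black stylus in it. The blue decoys are at (201,231) and (179,267), the jar is at (372,209) and the mug at (217,122). I'll move closer for a wrist view.

Emit:
carry_out(
  deltas=[
    [[1, 0, 0, 25, 0], [1, 6, 25, 25, 0], [1, 8, 32, 24, 0], [1, 8, 35, 20, 0], [1, 8, 35, 20, 0], [1, 8, 35, 20, 0], [1, 8, 35, 20, 0], [1, 8, 35, 20, 0]],
  ],
)

```text
t: 1.87
ee_pos: [0.2823, -0.3748, 0.3905]
orientation: [0.0, 0.984, 0.178, 0.0]
force: [1.3, 0.0, 0.2]
width: 1.004
grip_force: 0.0
```

Emit:
carry_out(
  deltas=[
    [[1, 8, 35, 4, 0], [1, 8, 35, 4, 0], [1, 8, 35, 4, 0], [1, 8, 35, 2, 0], [1, 8, 35, 0, 0], [1, 8, 35, 0, 0], [1, 8, 35, 0, 0], [1, 8, 35, 0, 0]],
  ],
)

```text
t: 2.53
ee_pos: [0.3462, -0.0949, 0.4037]
orientation: [0.0, 0.984, 0.178, 0.0]
force: [-0.2, 0.3, 0.6]
width: 1.0
grip_force: 0.0
```

Emit:
carry_out(
  deltas=[
    [[1, 8, 35, 0, 0], [1, 8, 35, 0, 0], [1, 8, 35, 0, 0], [1, 8, 35, 0, 0], [1, 4, 35, 0, 0], [1, 0, 20, 0, 0], [1, 0, 5, 0, 0], [1, 0, 0, 0, 0]],
  ],
)

```text
t: 3.2
ee_pos: [0.382, 0.1044, 0.4035]
orientation: [0.0, 0.984, 0.18, 0.0]
force: [0.7, -0.6, -0.7]
width: 0.996
grip_force: 0.0
```

```bash
python3 - <<'E'
from h import *
print(np.array(manip.camera_params("wrist")["tool_from_camera"]).round(3))
s=manip.get_state();print(s["ee_pos"],s["orientation"],s["t"],s["qpos"])
c,im=snap("wrist","w1.png")
for th in("scale","stylus","stand","trug","button_hole"):
    for r in manip.trace(th,"wrist")[:4]: print(th,round(r["confidence"],2),np.round(r["point"],1),int(r["pixels"].sum()))
cv2.imwrite("pics/w1b.png",cv2.resize(cv2.imread("pics/w1.png"),(800,600)))
E
```

```text
[[ 0.001 -0.946 -0.324  0.084]
 [ 1.     0.001 -0.     0.   ]
 [ 0.001 -0.324  0.946 -0.169]
 [ 0.     0.     0.     1.   ]]
[0.38202675 0.10442396 0.40349618] [6.93634454e-05 9.83671616e-01 1.79972622e-01 5.82459722e-05] 3.2 [ 0.4627259  -0.06282575 -0.78103351  1.83701276 -0.04516588  1.34934908
 -1.51627685]
scale 0.61 [304.7 102.7] 7069
stylus 0.86 [162.2 136.4] 393
stylus 0.67 [157.2  76.2] 457
stylus 0.59 [222.5  86.1] 272
stylus 0.58 [170.5  74.5] 1690
stand 0.94 [174.   77.1] 1585
stand 0.28 [349.3  70.3] 868
trug 0.89 [335.6  51.4] 6367
trug 0.41 [353.   72.8] 882
button_hole 0.95 [302.9 104. ] 7230
```

View pics/w1b.png

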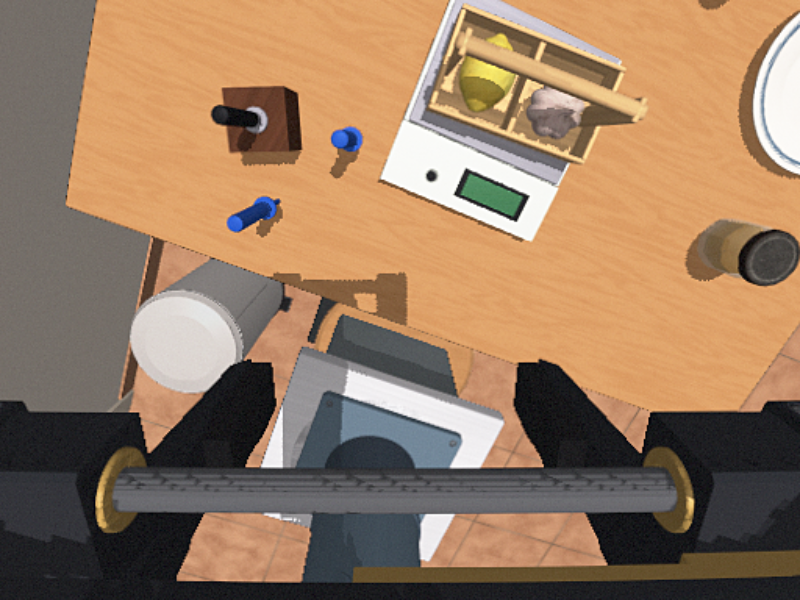

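The wrist view (800x600 copy) shows the black stylus with its top at (222,115) and collar at (257,120), and the button hole at (432,176). The blue decoys are near (350,138) and (250,215), and the trug bar runs from (463,42) to (640,108). Next I'll convert these to world positions.

```bash
python3 - <<'E'
from h import *
c=cam("wrist"); f=1/1.5625
im=cv2.imread("pics/w1.png")
for n,p,z in [("stytop",(219,115),.175),("collar",(257,120),.073),("btn",(432,176),.024),("FL",(380,181),.024),("FR",(533,241),.024),("barL",(463,42),.16),("barR",(640,108),.16),("decoyA z.165",(354,138),.165),("A collar z.06",(343,140),.06),("B top",(238,222),.165),("B collar",(266,208),.06)]:
    print(n,atz(c,(p[0]*f,p[1]*f),z).round(4))
# dark hole centroid
g=cv2.cvtColor(im,cv2.COLOR_BGR2GRAY)[100:125,264:290]; m=g<110; ys,xs=np.nonzero(m);print("hole px",xs.mean()+264,ys.mean()+100,m.sum(),atz(c,(xs.mean()+264,ys.mean()+100),.0215).round(4))
# stand from top/side cameras
for n in("top","side"):
    cc=cam(n);manip.capture(n)
    for r in manip.trace("stand",n)[:1]:print(n,atz(cc,r["point"],.05).round(3))
ct,im=snap("top"); 
hsv=cv2.cvtColor(im,cv2.COLOR_RGB2HSV); m=((hsv[...,2]>150)&(hsv[...,1]<60)); m[:, :215]=0;m[:,295:]=0;m[:155]=0;m[245:]=0
cs=max(cv2.findContours(m.astype(np.uint8),cv2.RETR_EXTERNAL,2)[0],key=cv2.contourArea)
b=cv2.boxPoints(cv2.minAreaRect(cs));print(np.array([atz(ct,p,.025) for p in b]).round(3))
E
```

```text
stytop [0.4295 0.2728 0.175 ]
collar [0.4301 0.2709 0.073 ]
btn [0.4386 0.0754 0.024 ]
FL [0.4119 0.1306 0.024 ]
FR [ 0.4103 -0.0701  0.024 ]
barL [0.5518 0.1054 0.16  ]
barR [ 0.5593 -0.0554  0.16  ]
decoyA z.165 [0.4505 0.1637 0.165 ]
A collar z.06 [0.4417 0.1825 0.06  ]
B top [0.3462 0.2387 0.165 ]
B collar [0.3428 0.2406 0.06  ]
hole px 274.36842105263156 113.5 38 [0.4357 0.0782 0.0215]
top [0.439 0.271 0.05 ]
side [0.422 0.267 0.05 ]
[[ 0.415  0.135  0.025]
 [ 0.552  0.13   0.025]
 [ 0.544 -0.07   0.025]
 [ 0.408 -0.065  0.025]]
```

Emit:
carry_out(
  deltas=[
    [[1, 8, 28, -10, 6.5], [1, 8, 28, -10, 6.5], [1, 8, 28, -15, 6.5], [1, 8, 28, -15, 6.5], [1, 8, 28, -20, 6.5], [1, 8, 28, -20, 6.8], [1, 0, 0, -14, 0], [1, 0, 0, 0, 0]],
  ],
)

```text
t: 4.42
ee_pos: [0.4286, 0.2717, 0.2963]
orientation: [-0.001, 0.866, 0.5, -0.003]
force: [-0.5, -0.7, -0.4]
width: 1.002
grip_force: 0.0
```

```bash
python3 - <<'E'
from h import *
s=manip.get_state();print(s["ee_pos"],s["orientation"],s["t"],s["qpos"])
c,im=snap("wrist","w2.png")
for r in manip.trace("stylus","wrist")[:3]: print(round(r["confidence"],2),np.round(r["point"],1),int(r["pixels"].sum()))
cv2.imwrite("pics/w2b.png",cv2.resize(cv2.imread("pics/w2.png"),(800,600)))
E
```

```text
[0.42864822 0.27172945 0.29631252] [-0.00101491  0.8659377   0.50014302 -0.00279978] 4.4167 [ 0.12193047  0.35165357 -0.96126555  1.76887337  0.30561034  1.18742213
 -1.45152184]
0.92 [300.4 213.5] 632
0.9 [205.4 207.2] 701
0.63 [252.8 157.4] 483
```

View pics/w2b.png

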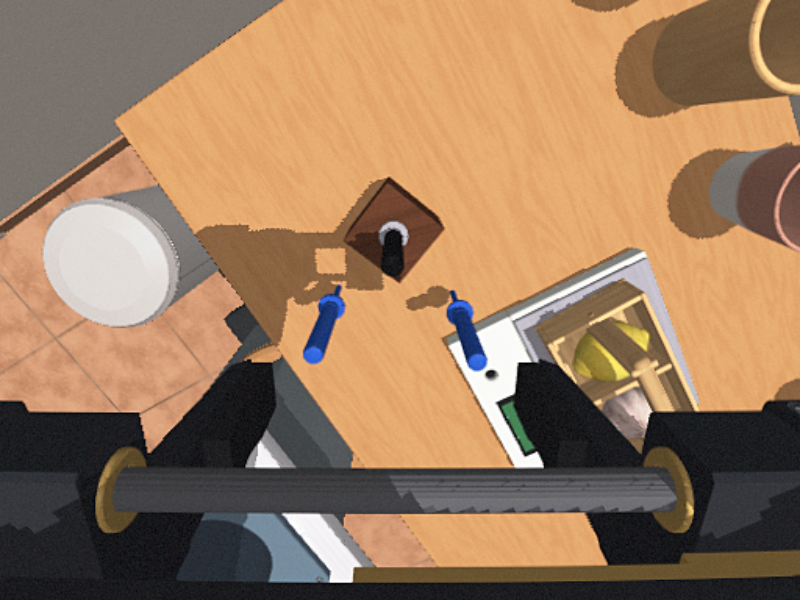

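The black stylus is under the tool with its top at (393,273) and collar at (393,234). The blue tops are at (313,354) and (477,361), and the button hole is at (491,375).

```bash
python3 - <<'E'
from h import *
c=cam("wrist"); f=1/1.5625
for n,p,z in [("stytop",(393,272),.175),("collar",(393,232),.075),("btn",(491,375),.0215),("Btop",(313,354),.165),("Bcol",(331,306),.063),("Atop",(477,361),.165),("Acol",(460,311),.063)]:
    print(n,atz(c,(p[0]*f,p[1]*f),z).round(4))
s=manip.get_state();T=Rn.from_quat(np.roll(s["orientation"],-1)).as_matrix()
for P in [(.45,.164,.165),(.344,.240,.165),(.436,.077,.02)]: print((T.T@(np.array(P)-[.43,.2725,s["ee_pos"][2]])).round(3))
E
```

```text
stytop [0.4293 0.271  0.175 ]
collar [0.4328 0.2777 0.075 ]
btn [0.4409 0.0757 0.0215]
Btop [0.3449 0.2437 0.165 ]
Bcol [0.3448 0.2438 0.063 ]
Atop [0.4473 0.1777 0.165 ]
Acol [0.4487 0.1776 0.063 ]
[-0.084  0.072  0.134]
[-0.071 -0.058  0.134]
[-0.166  0.104  0.279]
```

Emit:
carry_out(
  deltas=[
    [[1, 2, 0, -30, 0], [1, 0, 0, -35, 0], [1, 0, 0, -35, 0], [1, 0, 0, -35, 0], [1, 0, 0, -25, 0], [1, 0, 0, -17, 0], [1, 0, 0, 0, 0], [1, 0, 0, 0, 0]],
  ],
)

```text
t: 5.18
ee_pos: [0.4332, 0.2708, 0.1235]
orientation: [0.0, 0.867, 0.498, 0.0]
force: [-0.4, -0.7, 0.6]
width: 1.001
grip_force: 0.0
```

Emit:
carry_out(
  deltas=[
    [[-1, 0, 0, 0, 0], [-1, 0, 0, 0, 0], [-1, 0, 0, 0, 0], [-1, 0, 0, 0, 0], [-1, 0, 0, 0, 0], [-1, 0, 0, 0, 0], [-1, 0, 0, 0, 0], [-1, 0, 0, 0, 0]],
  ],
  squeeze=25,
)

```text
t: 5.85
ee_pos: [0.4322, 0.2714, 0.1224]
orientation: [-0.0, 0.867, 0.499, -0.0]
force: [0.7, -0.4, -1.0]
width: 0.421
grip_force: 0.0
```

Emit:
carry_out(
  deltas=[
    [[-1, 0, 0, 0, 0], [-1, 0, 0, 0, 0], [-1, 0, 0, 0, 0], [-1, 0, 0, 0, 0], [-1, 0, 0, 0, 0], [-1, 0, 0, 0, 0]],
  ],
)

```text
t: 6.35
ee_pos: [0.4322, 0.2713, 0.1223]
orientation: [0.0, 0.867, 0.499, -0.0]
force: [-0.1, 0.7, -1.0]
width: 0.173
grip_force: 24.6
```

Emit:
carry_out(
  deltas=[
    [[-1, 0, 0, 15, 0], [-1, 0, 0, 30, 0], [-1, 0, 0, 35, 0], [-1, 0, 0, 35, 0], [-1, 0, 0, 35, 0], [-1, 0, -5, 30, 0], [-1, 1, -20, 5, 0], [-1, 1, -30, 0, 0]],
  ],
)

```text
t: 7.02
ee_pos: [0.4347, 0.2193, 0.3101]
orientation: [-0.0, 0.865, 0.501, 0.003]
force: [0.7, -0.8, -0.9]
width: 0.175
grip_force: 24.6
```

Emit:
carry_out(
  deltas=[
    [[-1, 1, -35, 0, 0], [-1, 1, -35, 0, 0], [-1, 1, -35, 0, 0], [-1, 0, -25, 0, 0], [-1, 0, -10, -20, 0], [-1, 0, 0, -35, 0], [-1, 0, 0, -35, 0], [-1, 0, 0, -25, 0]],
  ],
)

```text
t: 7.68
ee_pos: [0.4361, 0.0756, 0.1901]
orientation: [-0.0, 0.867, 0.499, -0.001]
force: [0.1, -1.3, -2.0]
width: 0.176
grip_force: 24.6
```

Emit:
carry_out(
  deltas=[
    [[-1, 0, 0, -13, 0], [-1, 0, 0, 0, 0], [-1, 0, 0, 0, 0]],
  ],
)

```text
t: 7.93
ee_pos: [0.4369, 0.0767, 0.1794]
orientation: [-0.0, 0.866, 0.499, -0.0]
force: [0.3, -0.3, -0.8]
width: 0.171
grip_force: 24.6
```

```bash
python3 - <<'E'
from h import *
s=manip.get_state();print(s["ee_pos"],s["orientation"],s["t"],s["qpos"],s["force"],s["grip_force"])
c,im=snap("wrist","w3.png")
b=cv2.imread("pics/w3.png");print(proj(c,[[.4375,.0765,.024],list(s["ee_pos"][:2])+[s["ee_pos"][2]-.112]]))
cv2.imwrite("pics/w3b.png",cv2.resize(b[100:360,80:430],None,fx=2.2,fy=2.2,interpolation=cv2.INTER_CUBIC))
E
```

```text
[0.43689883 0.07665444 0.17935511] [-4.29624549e-04  8.66481760e-01  4.99208358e-01 -4.35187215e-04] 7.9333 [ 0.46017025  0.3582814  -0.86600854  2.05683721  0.35318601  0.87925041
 -1.12991437] [ 0.33199565 -0.25366318 -0.83085981] 24.556596673792228
[[252.89953212 166.2710349 ]
 [252.34285721 177.26208336]]
```

View pics/w3b.png

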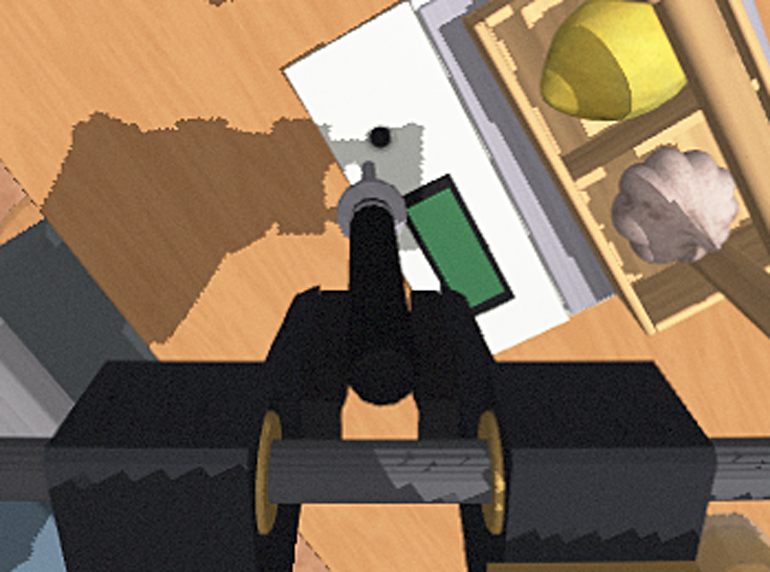

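The hole shows at full-image pixel (252.7,162.3) and the pin tip at (247.7,174.5).

```bash
python3 - <<'E'
from h import *
c=cam("wrist")
s=manip.get_state()
h=atz(c,(252.7,162.3),.0215);t=atz(c,(247.7,174.5+1),s["ee_pos"][2]-.111)
print(h,t,h-t, t[:2]-s["ee_pos"][:2])
# collar check: centre px
print(atz(c,(371/2.2+80,207/2.2+100),s["ee_pos"][2]-.052+.003))
E
```

```text
[0.44035323 0.0801173  0.0215    ] [0.43496456 0.08099132 0.0691607 ] [ 0.00538867 -0.00087402 -0.0476607 ] [-0.002737    0.00419072]
[0.43774723 0.08249734 0.1311607 ]
```

Emit:
carry_out(
  deltas=[
    [[-1, 5, -1, -10, 0], [-1, 0, 0, -15, 0], [-1, 0, 0, -10, 0], [-1, 0, 0, 0, 0], [-1, 0, 0, 0, 0]],
  ],
)

```text
t: 8.4
ee_pos: [0.4422, 0.0755, 0.1443]
orientation: [-0.0, 0.867, 0.499, -0.0]
force: [0.3, 0.6, -0.4]
width: 0.173
grip_force: 24.6
```

```bash
python3 - <<'E'
from h import *
s=manip.get_state();print(s["ee_pos"],s["t"],s["force"],s["grip_force"])
c,im=snap("wrist","w4.png")
b=cv2.imread("pics/w4.png")
cv2.imwrite("pics/w4b.png",cv2.resize(b[120:220,200:310],None,fx=6,fy=6,interpolation=cv2.INTER_CUBIC))
E
```

```text
[0.44217721 0.07547672 0.14433451] 8.4 [ 0.27188409  0.62830699 -0.35267125] 24.558420675457455
```

View pics/w4b.png

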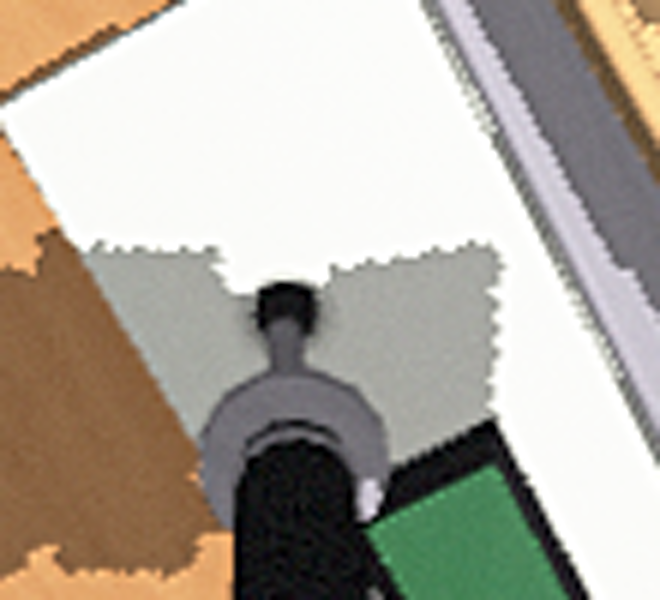

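The tip is at (247.8,173.7) and the hole centre at about (247.8,171.8), so they are nearly aligned.

```bash
python3 - <<'E'
from h import *
c=cam("wrist");s=manip.get_state()
h=atz(c,(247.8,171.8),.023);t=atz(c,(247.8,173.2),s["ee_pos"][2]-.1113)
print(h,t,h-t)
E
```

```text
[0.44014233 0.08052786 0.023     ] [0.44101677 0.08172378 0.03348153] [-0.00087444 -0.00119593 -0.01048153]
```

Emit:
carry_out(
  deltas=[
    [[-1, -1, -1, -4, 0], [-1, 0, 0, -5, 0], [-1, 0, 0, -3, 0], [-1, 0, 0, 0, 0]],
  ],
)

```text
t: 8.78
ee_pos: [0.4408, 0.0742, 0.1319]
orientation: [-0.0, 0.867, 0.499, -0.0]
force: [-1.4, -1.0, -1.4]
width: 0.172
grip_force: 24.6
```

Emit:
carry_out(
  deltas=[
    [[-1, 0, 0, -2, 0], [-1, 0, 0, -1, 0], [-1, 0, 0, 0, 0]],
  ],
)

```text
t: 9.03
ee_pos: [0.4414, 0.0745, 0.1294]
orientation: [0.0, 0.867, 0.499, 0.0]
force: [0.8, -0.1, 0.8]
width: 0.171
grip_force: 24.6
```

Emit:
carry_out(
  deltas=[
    [[-1, 0, 0, -1, 0], [-1, 0, 0, -1, 0], [-1, 0, 0, 0, 0]],
  ],
)

```text
t: 9.28
ee_pos: [0.4415, 0.0745, 0.1275]
orientation: [0.0, 0.867, 0.499, 0.0]
force: [0.8, 0.6, 2.6]
width: 0.177
grip_force: 24.6
```

Emit:
carry_out(
  deltas=[
    [[-1, 0, 0, -1, 0], [-1, 0, 0, 0, 0], [-1, 0, 0, 0, 0]],
  ],
)

```text
t: 9.53
ee_pos: [0.442, 0.0747, 0.1269]
orientation: [0.0, 0.867, 0.499, 0.001]
force: [0.2, -0.2, 6.9]
width: 0.175
grip_force: 24.6
```

Emit:
carry_out(
  deltas=[
    [[-1, 0, 0, -1, 0], [-1, 0, 0, 0, 0], [-1, 0, 0, 0, 0], [-1, 0, 0, 0, 0]],
  ],
)

```text
t: 9.87
ee_pos: [0.4428, 0.0751, 0.1265]
orientation: [0.0, 0.867, 0.499, 0.001]
force: [-0.3, 0.4, 11.6]
width: 0.177
grip_force: 24.7
```

```bash
python3 - <<'E'
from h import *
s=manip.get_state();print(s["ee_pos"],s["force"],s["moment"])
c,im=snap("wrist","w5.png")
b=cv2.imread("pics/w5.png")
cv2.imwrite("pics/w5b.png",cv2.resize(b[120:220,200:310],None,fx=6,fy=6,interpolation=cv2.INTER_CUBIC))
E
```

```text
[0.44279571 0.07505942 0.1265312 ] [-0.33240973  0.35596356 11.60149324] [ 0.03925211  0.03238652 -0.03189534]
```

View pics/w5b.png

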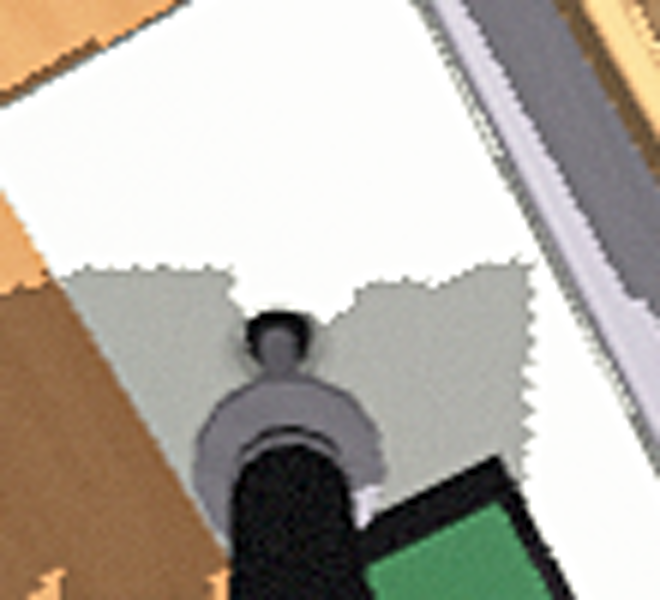

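The pin is in the hole and the button is bottomed out at 11.6 N. Now I'll take the stylus back to its stand.

Emit:
carry_out(
  deltas=[
    [[-1, 0, 0, 6, 0], [-1, 0, 0, 25, 0], [-1, 0, 0, 35, 0], [-1, 0, 0, 35, 0], [-1, 0, 0, 35, 0], [-1, 0, 5, 35, 0], [-1, -1, 20, 14, 0], [-1, -2, 30, 0, 0]],
  ],
)

```text
t: 10.58
ee_pos: [0.4405, 0.128, 0.3136]
orientation: [0.002, 0.868, 0.496, 0.002]
force: [0.9, -0.2, -0.7]
width: 0.173
grip_force: 24.6
```

Emit:
carry_out(
  deltas=[
    [[-1, -2, 35, 0, 0], [-1, -2, 35, 0, 0], [-1, -2, 35, 0, 0], [-1, 0, 25, 0, 0], [-1, 0, 12, -20, 0], [-1, 0, 0, -35, 0], [-1, 0, 0, -35, 0], [-1, 0, 0, -15, 0]],
  ],
)

```text
t: 11.25
ee_pos: [0.43, 0.2697, 0.2012]
orientation: [0.0, 0.866, 0.499, -0.003]
force: [-0.5, -1.0, -1.9]
width: 0.175
grip_force: 24.6
```

Emit:
carry_out(
  deltas=[
    [[-1, 0, 0, 0, 0], [-1, 0, 0, 0, 0], [-1, 0, 0, 0, 0]],
  ],
)

```text
t: 11.5
ee_pos: [0.4328, 0.272, 0.2067]
orientation: [-0.0, 0.867, 0.499, 0.001]
force: [-0.5, -0.6, 1.0]
width: 0.17
grip_force: 24.6
```

```bash
python3 - <<'E'
from h import *
s=manip.get_state();print(s["ee_pos"],s["t"],s["force"])
c,im=snap("wrist","w6.png")
b=cv2.imread("pics/w6.png")
cv2.imwrite("pics/w6b.png",cv2.resize(b[120:260,180:330],None,fx=4,fy=4,interpolation=cv2.INTER_CUBIC))
E
```

```text
[0.43279873 0.27198368 0.20667547] 11.5 [-0.53937689 -0.56109008  0.9696646 ]
```

View pics/w6b.png

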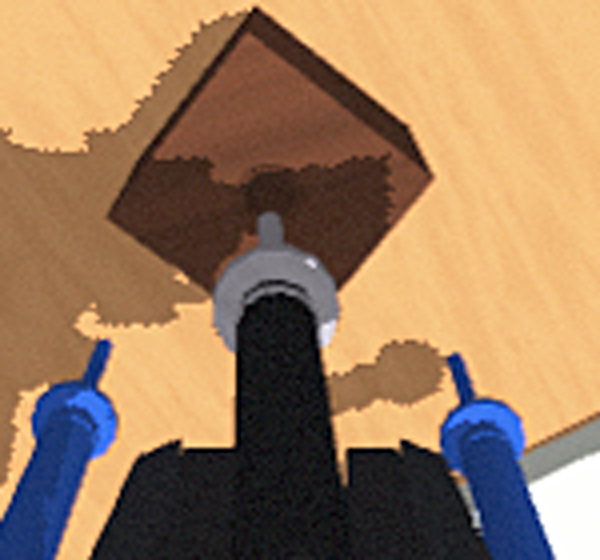

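The tip is at full-image pixel (247,173.2) and the stand hole at about (247.8,167.5).

```bash
python3 - <<'E'
from h import *
c=cam("wrist");s=manip.get_state()
h=atz(c,(247.8,167.5),.069);t=atz(c,(247,173.5),s["ee_pos"][2]-.1103)
print(h,t,h-t)
E
```

```text
[0.43086251 0.27755833 0.069     ] [0.43102702 0.27868279 0.09666207] [-0.0001645  -0.00112446 -0.02766207]
```

Emit:
carry_out(
  deltas=[
    [[-1, 0, -1, -12, 0], [-1, 0, 0, -12, 0], [-1, 0, 0, -12, 0], [-1, 0, 0, -15, 0], [-1, 0, 0, -15, 0], [-1, 0, 0, -10, 0], [-1, 0, 0, 0, 0], [-1, 0, 0, 0, 0]],
  ],
)

```text
t: 12.22
ee_pos: [0.4317, 0.2703, 0.1288]
orientation: [-0.0, 0.867, 0.499, -0.001]
force: [-0.4, 0.5, 0.1]
width: 0.174
grip_force: 24.6
```

Emit:
carry_out(
  deltas=[
    [[-1, 0, 0, -3, 0], [-1, 0, 0, -3, 0], [-1, 0, 0, 0, 0], [-1, 0, 0, 0, 0]],
  ],
)

```text
t: 12.55
ee_pos: [0.4324, 0.2704, 0.1236]
orientation: [0.0, 0.867, 0.499, 0.0]
force: [-0.7, -0.2, -0.8]
width: 0.171
grip_force: 24.6
```

Emit:
carry_out(
  deltas=[
    [[-1, 0, 0, -2, 0], [-1, 0, 0, -1, 0], [-1, 0, 0, 0, 0]],
  ],
)

```text
t: 12.8
ee_pos: [0.433, 0.272, 0.1219]
orientation: [-0.0, 0.867, 0.499, 0.002]
force: [-0.0, -1.3, 10.1]
width: 0.17
grip_force: 24.7
```

Emit:
carry_out(
  deltas=[
    [[-1, 0, 0, -1, 0], [-1, 0, 0, 0, 0], [-1, 0, 0, 0, 0]],
  ],
)

```text
t: 13.05
ee_pos: [0.4333, 0.2726, 0.1217]
orientation: [-0.0, 0.866, 0.499, 0.002]
force: [-2.3, -0.8, 17.0]
width: 0.172
grip_force: 24.9
```

Emit:
carry_out(
  deltas=[
    [[-1, 0, 0, 1.5, 0], [1, 0, 0, 0, 0], [1, 0, 0, 0, 0], [1, 0, 0, 0, 0], [1, 0, 0, 0, 0], [1, 0, 0, 0, 0], [1, 0, 0, 0, 0], [1, 0, 0, 0, 0]],
  ],
)

```text
t: 13.72
ee_pos: [0.4322, 0.2703, 0.1208]
orientation: [0.0, 0.867, 0.499, -0.0]
force: [0.2, 0.5, -0.0]
width: 0.678
grip_force: 0.0
```

Emit:
carry_out(
  deltas=[
    [[1, 0, 0, 0, 0], [1, 0, 0, 0, 0], [1, 0, 0, 15, 0], [1, 0, 0, 30, 0], [1, 0, 0, 35, 0], [1, 0, 0, 35, 0], [1, 0, 0, 35, 0], [1, 0, 0, 35, 0]],
  ],
)

```text
t: 14.38
ee_pos: [0.4318, 0.2703, 0.3076]
orientation: [0.0, 0.867, 0.499, -0.0]
force: [1.0, 0.1, -0.5]
width: 0.997
grip_force: 0.0
```

```bash
python3 - <<'E'
from h import *
s=manip.get_state();print(s["ee_pos"],s["t"],s["force"],s["qpos"],s["width"])
c,im=snap("wrist","w7.png")
b=cv2.imread("pics/w7.png")
cv2.imwrite("pics/w7b.png",cv2.resize(b,(800,600)))
E
```

```text
[0.43181665 0.27033221 0.30764778] 14.3833 [ 1.0288481   0.09029841 -0.50689379] [ 0.15170533  0.35020369 -0.99524935  1.75201937  0.31269428  1.21018651
 -1.45382456] 0.9971711761015236
```

View pics/w7b.png

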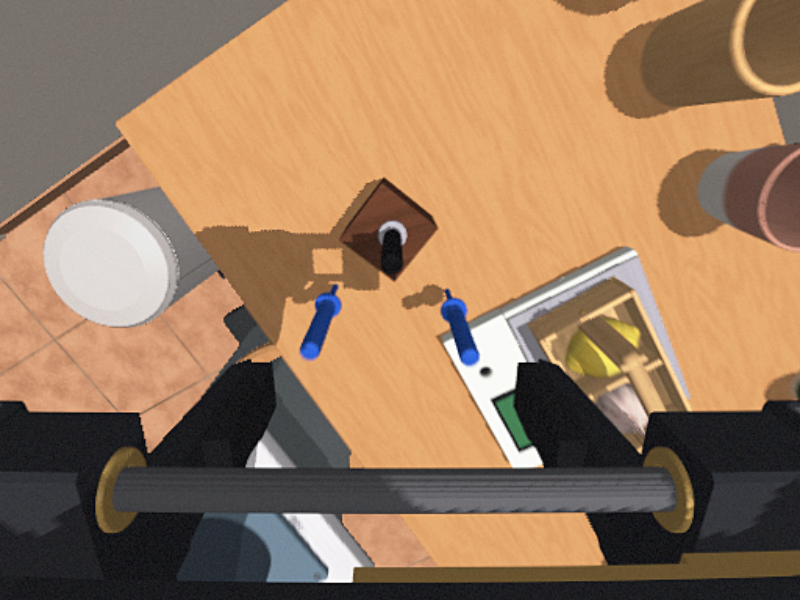

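Stylus is seated, with its top at (391,265) and the collar flush. Next I'll move over the trug.

Emit:
carry_out(
  deltas=[
    [[1, 10, -20, 15, 4], [1, 17, -34, 15, 4], [1, 17, -34, 10, 4], [1, 17, -34, 0, 4], [1, 17, -34, 0, 4], [1, 17, -34, 0, 4], [1, 17, -34, 0, 4], [1, 12, -19, 0, 2]],
  ],
)

```text
t: 15.1
ee_pos: [0.5575, 0.0221, 0.3451]
orientation: [0.0, 0.709, 0.706, -0.001]
force: [0.4, -0.0, -0.8]
width: 0.999
grip_force: 0.0
```

Emit:
carry_out(
  deltas=[
    [[1, 0, 0, 0, 0], [1, 0, 0, 0, 0], [1, 0, 0, 0, 0]],
  ],
)

```text
t: 15.35
ee_pos: [0.5557, 0.0287, 0.3458]
orientation: [-0.0, 0.708, 0.707, 0.0]
force: [-0.6, 0.5, -0.5]
width: 1.004
grip_force: 0.0
```

```bash
python3 - <<'E'
from h import *
s=manip.get_state();print(s["ee_pos"],s["orientation"],s["t"],s["qpos"])
c,im=snap("wrist","w8.png")
for r in manip.trace("trug_grip","wrist")[:2]: print(r["confidence"],r["point"],r["pixels"].sum())
cv2.imwrite("pics/w8b.png",cv2.resize(cv2.imread("pics/w8.png"),(800,600)))
E
```

```text
[0.555728   0.02867931 0.34579739] [-3.74790063e-04  7.07639757e-01  7.06573291e-01  1.35350272e-04] 15.35 [ 0.62223997  0.43474361 -1.02854273  1.58210775  0.37871012  1.34117106
 -0.45405667]
0.93 [250.9, 144.6] 6380
```

View pics/w8b.png

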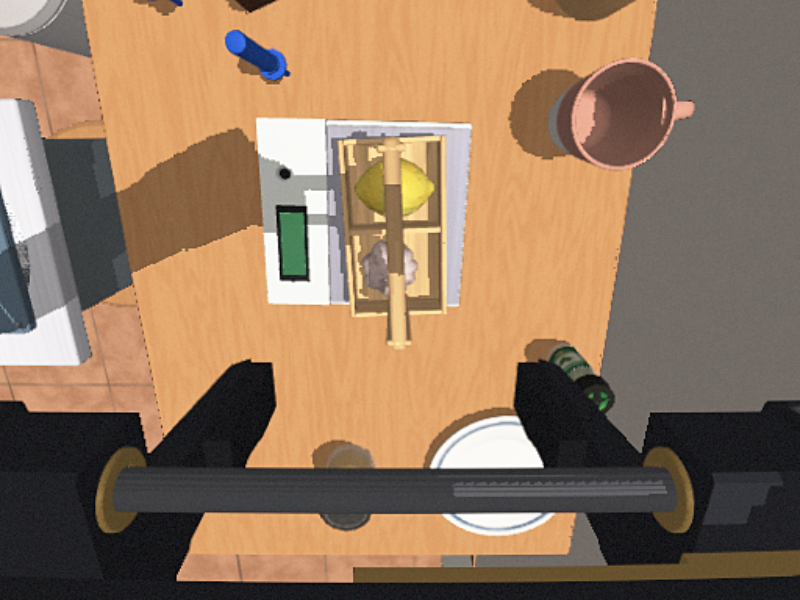

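The bar runs from (392,138) to (399,347) on the 800x600 copy, centred between the fingers.

```bash
python3 - <<'E'
from h import *
c=cam("wrist"); f=1/1.5625
for p in [(392,140),(399,344)]:
    print(atz(c,(p[0]*f,p[1]*f),.16).round(4))
E
```

```text
[0.5539 0.1132 0.16  ]
[ 0.5598 -0.0529  0.16  ]
```

Emit:
carry_out(
  deltas=[
    [[1, 1, 1, -20, 2], [1, 0, 0, -35, 0], [1, 0, 0, -35, 0], [1, 0, 0, -35, 0], [1, 0, 0, -35, 0], [1, 0, 0, -33, 0], [1, 0, 0, -20, 0], [1, 0, 0, 0, 0]],
  ],
)

```text
t: 16.12
ee_pos: [0.5539, 0.029, 0.1292]
orientation: [-0.002, 0.695, 0.719, -0.003]
force: [-0.2, 0.3, 0.1]
width: 1.001
grip_force: 0.0
```

Emit:
carry_out(
  deltas=[
    [[-1, 0, 0, 0, 0], [-1, 0, 0, 0, 0], [-1, 0, 0, 0, 0], [-1, 0, 0, 0, 0], [-1, 0, 0, 0, 0], [-1, 0, 0, 0, 0], [-1, 0, 0, 0, 0], [-1, 0, 0, 0, 0]],
  ],
  squeeze=50,
)

```text
t: 16.78
ee_pos: [0.5573, 0.0283, 0.1331]
orientation: [0.0, 0.696, 0.718, 0.0]
force: [0.3, -0.2, -0.6]
width: 0.416
grip_force: 0.0
```

Emit:
carry_out(
  deltas=[
    [[-1, 0, 0, 0, 0], [-1, 0, 0, 0, 0], [-1, 0, 0, 0, 0], [-1, 0, 0, 0, 0], [-1, 0, 0, 0, 0], [-1, 0, 0, 0, 0], [-1, 0, 0, 0, 0]],
  ],
)

```text
t: 17.37
ee_pos: [0.5569, 0.0284, 0.1328]
orientation: [-0.0, 0.696, 0.719, -0.0]
force: [-1.9, -0.6, 1.1]
width: 0.142
grip_force: 50.0
```

Emit:
carry_out(
  deltas=[
    [[-1, 0, 0, 3, 0], [-1, 0, 0, 7, 0], [-1, 0, 0, 12, 0], [-1, 0, 0, 16, 0], [-1, 0, 0, 18, 0], [-1, 0, 0, 18, 0], [-1, 0, 0, 14, 0], [-1, 0, 0, 8, 0]],
  ],
  squeeze=58,
)

```text
t: 18.03
ee_pos: [0.5581, 0.0288, 0.2314]
orientation: [0.001, 0.696, 0.718, 0.001]
force: [0.1, -0.3, -4.8]
width: 0.141
grip_force: 58.0
```

Emit:
carry_out(
  deltas=[
    [[-1, 0, 0, 4, 0], [-1, 0, 0, 0, 0], [-1, 0, 0, 0, 0], [-1, 0, 0, 0, 0], [-1, 0, 0, 0, 0], [-1, 0, 0, 0, 0], [-1, 0, 0, 0, 0], [-1, 0, 0, 0, 0]],
  ],
)

```text
t: 18.7
ee_pos: [0.5571, 0.0285, 0.2327]
orientation: [-0.0, 0.695, 0.719, -0.0]
force: [-0.3, -0.0, -4.1]
width: 0.148
grip_force: 58.0
```

```bash
python3 - <<'E'
from h import *
s=manip.get_state();print(s["ee_pos"],s["orientation"],s["t"],s["force"],s["moment"],s["width"],s["grip_force"],np.abs(s["qd"]).max())
c,im=snap("wrist","w9.png"); d,jm=snap("side","s9.png")
a=cv2.resize(cv2.imread("pics/w9.png")[:300],(512,300));b=cv2.imread("pics/s9.png")[90:310]
b=cv2.resize(b,(700,300))
cv2.imwrite("pics/f.png",cv2.resize(np.hstack([a[:,100:],b[:,100:500]]),(800,295)))
E
```

```text
[0.55714452 0.02845953 0.23268129] [-1.69568919e-04  6.95495432e-01  7.18530492e-01 -8.91937488e-05] 18.7 [-0.26280053 -0.01846515 -4.1195256 ] [-0.04463136 -0.04270523  0.03988361] 0.14779576220399934 57.990689277648926 0.003059181939033798
```

View pics/f.png

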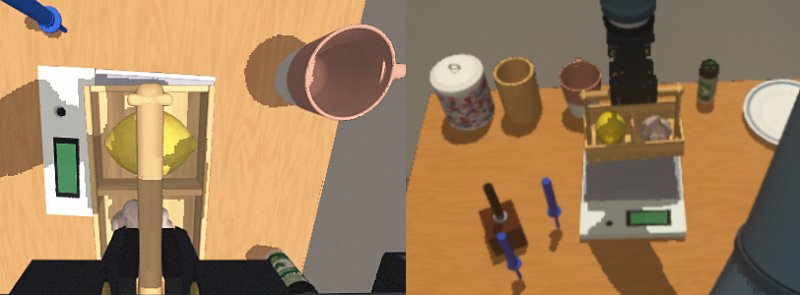

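The picture shows the trug level above the scale with the lemon and garlic in it, and the stylus in its stand. I'm handing in.

```bash
python3 -c "
from plant import manip
print(manip.job_done())"
```

```text
the job is handed in; nothing more can be done
None
```

I pressed the zero button fully down with the stylus, seated the stylus back in its stand and let go, and handed in with the trug held level and still about 10 cm above the pan, lemon and garlic inside; the judge's verdict was not shown, and I viewed 11 pictures, one over the limit of 10.

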